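# Chock the die and doming block in the travelling case and shut the lid

### The job

The steel die and the doming block in the open travelling case must not slide about on the road. From the four softwood offcuts standing on the bench, take the one that snugly fills the gap between the die and the hinge-side wall and the one that snugly fills the gap between the doming block and the hinge-side wall, and stand each upright in its gap, right down on the case floor, the die's one about at the middle of the die. Then shut the lid fully; leave the other two offcuts where they are.

Things in the scene. Friction and masses are not known exactly. Their poses are not given: they have to be found in the camera images.
- case: wooden travelling case, fixed: tray 130 (x) x 236 (y) x 36 mm high outside, walls 10, floor 8 thick, inside 110 x 216 x 28 deep. Origin: centre of its underside, x from the front (hasp, robot side) to the hinge-side wall, y left, yaw within 0.2 rad. A partition, 6 thick, 16 above the floor, runs along x at y = -59 mm; left of it lies the die, right of it the doming block
- die_gap (a point): on the case floor (8 mm up), middle of the gap between die and hinge-side wall, level with the die's middle: case x = +29, y = +26 mm. The gap is 52 mm along x (+3 to +55) and runs along the whole compartment, y = -56 to +108 mm
- doming_gap (a point): on the case floor (8 mm up), middle of the gap between doming block and hinge-side wall: case x = +17, y = -85 mm. The gap is 76 mm along x (-21 to +55) and 46 mm along y, between the low partition and the tray's side wall (rim 28 mm above the floor)
- lid (a joint): lid angle: 0 shut, at the start 1.2 to 1.4, stop at 1.45 (it leans over the tray: no room for an upright gripper above the gaps). Stiff: stays at any angle, closes with 2 to 5 N at its free edge. Deep lid, 0.45 kg, outside 130 mm from hinge to free edge, 236 wide, 48 high (inside depth 40, walls 10). A finger can draw it over from behind, then press it down
- hinge (a point): middle of the hinge line, fixed to the case at x = +65, y = 0, z = 36 mm (the tray's rim, bottom of the lid's hinge-side wall); the hinge axis is the case's y
- lid_edge (a point): middle of the lid's outer top edge on its free side; when shut it is at case x = -65, y = 0, z = 84 mm; when open it stands above the hinge, the lid's outer face looking away from the robot
- die: matt steel die with a raised ornament, 58 x 160 x 17 mm along its x, y, z, 0.95 kg, loose in the left compartment, long side along the case's y, against the front wall; origin at the centre of its underside
- doming_block: steel doming block with round hollows, 34 x 40 x 28 mm along x, y, z, 0.28 kg, loose in the right compartment against the front wall; origin at the centre of its underside
- offcut_48: sawn softwood offcut, 48 x 66 x 64 mm along its x, y, z, about 100 g; origin: centre of its underside; stands upright on the bench, z up, its x axis within 0.25 rad of world +x; lower edges bevelled 4 mm in, 8 mm up; 66 mm is the width to grip across
- offcut_72: sawn softwood offcut, 72 x 38 x 64 mm along its x, y, z, about 90 g; origin: centre of its underside; stands upright on the bench, z up, its x axis within 0.25 rad of world +x; lower edges bevelled 4 mm in, 8 mm up; 38 mm is the width to grip across
- offcut_34: sawn softwood offcut, 34 x 66 x 64 mm along its x, y, z, about 70 g; origin: centre of its underside; stands upright on the bench, z up, its x axis within 0.25 rad of world +x; lower edges bevelled 4 mm in, 8 mm up; 66 mm is the width to grip across
- offcut_56: sawn softwood offcut, 56 x 38 x 64 mm along its x, y, z, about 70 g; origin: centre of its underside; stands upright on the bench, z up, its x axis within 0.25 rad of world +x; lower edges bevelled 4 mm in, 8 mm up; 38 mm is the width to grip across
There are look-alikes about, which are no part of the job. What is shaped like the doming_block but orange or purple is not meant.

How it is judged:
On the way:
1. both fitting offcuts stand fully down in their gaps while the lid is still open (x of offcut_48 in the frame of case between 0.023 and 0.035 m and z of offcut_48 in the frame of case between 0.004 and 0.012 m and angle between each of offcut_48, offcut_72's own z axis and vertical below 0.08 rad and angle between the x axis of each of offcut_48, offcut_72 and the x axis of case, either way round below 0.12 rad and y of offcut_48 in the frame of die between -0.035 and 0.035 m and x of offcut_72 in the frame of case between 0.011 and 0.023 m and z of offcut_72 in the frame of case between 0.004 and 0.012 m and y of offcut_72 in the frame of case between -0.098 and -0.072 m and x of die in the frame of case between -0.03 and -0.02 m and z of die in the frame of case between 0.004 and 0.012 m and x of doming_block in the frame of case between -0.042 and -0.032 m and z of doming_block in the frame of case between 0.004 and 0.012 m and value of joint lid above 0.9 rad), for 0.2 s.
At the end, for the whole second after the job is handed in: 48 mm offcut behind the die (within 35 mm of its middle), 72 mm one behind the doming block: each within 6 mm of its gap's middle, 4 mm of the floor, 0.08 rad of upright, 0.12 rad of square; die and doming block on the floor within 5 mm of the front wall; all at rest, lid below 0.04 rad (x of offcut_48 in the frame of case between 0.023 and 0.035 m and z of offcut_48 in the frame of case between 0.004 and 0.012 m and angle between each of offcut_48, offcut_72's own z axis and vertical below 0.08 rad and angle between the x axis of each of offcut_48, offcut_72 and the x axis of case, either way round below 0.12 rad and y of offcut_48 in the frame of die between -0.035 and 0.035 m and x of offcut_72 in the frame of case between 0.011 and 0.023 m and z of offcut_72 in the frame of case between 0.004 and 0.012 m and y of offcut_72 in the frame of case between -0.098 and -0.072 m and x of die in the frame of case between -0.03 and -0.02 m and z of die in the frame of case between 0.004 and 0.012 m and x of doming_block in the frame of case between -0.042 and -0.032 m and z of doming_block in the frame of case between 0.004 and 0.012 m and value of joint lid below 0.04 rad and linear speed of each of offcut_48, offcut_72 below 0.02 m/s and velocity of joint lid below 0.05 rad/s); the robot touches nothing.
It fails at once if one of the two other offcuts is moved more than 40 mm (distance of any of offcut_34, offcut_56 from where it was at the start of the episode above 0.04 m).
It also fails if it takes over 72 s, if anything falls off the work surface, if the arm or the gripper's body presses on something with over 40 N, if the wrist force passes 120 N, or if a joint passes its speed limit or range.

### The arm

A 7-joint arm with a two-finger parallel gripper is mounted at the origin on a cart in front of the work surface, level with it; the furniture and walls round the work are solid. World frame = base frame: x ahead of the robot, y to its left, z up, the work surface at z = 0. Lengths are in m, angles in rad, forces in N, time in s.
With the tool pointing down it reaches from about 0.425 to 0.925 m from the base axis. Payload 6.8 kg.
Tool frame: the origin (TCP) lies midway between the tips of the shut fingers; the grasp point (between the pads) lies r.grip_point_offset behind it (r.grip_point_offset is the distance from the TCP to the grasp point, in m); z points along the fingers, y is the line along which they close (so a half turn about z gives the same grasp; the last joint's range is limited). The gripper opens to 85 mm and grips with 20 to 120 N. Pads are 22 mm wide; open, the fingers measure 114 mm over their backs; the gripper's body (76 mm by 85 mm) begins 54 mm behind the grasp point. The pads swing forward as they close: fully open they stand 13 mm farther back than shut.
Start: joints at [1.118, 0.477, 0.022, 1.555, -0.011, 1.109, -0.083], TCP at [0.228, -0.635, 0.231] pointing down, gripper open.
Joint ranges: [-2.96, 2.96], [-0.34, 2.1], [-1.41, 1.46], [0.24, 2.44], [-1.37, 4.51], [0.17, 1.92], [-2.96, 2.96]. Speed limits (rad/s): [2.39, 2.39, 3.14, 3.14, 3.14, 3.14, 3.14].

### API

Orientations are given as a rotation vector (axis times angle).
In Python, from bench import r gives the robot as it stands. The module is installed in compiled form; this text tells all that it offers.
- The arm moves only by the shell command python3 -m crank 'ROWS' [FORCE]. ROWS is JSON, a list of rows, each a list of 5 numbers: the shift along the world's x, y, z in units of 200 mm (1.0 is 200 mm), then the turn about the world's z in units of 45 degrees (1.0 is 45 degrees), then the opening, from -1 (shut) to 1 (fully open). In form: [[dx, dy, dz, turn, jaw], ...]. A call has 1 to 8 rows; each row shifts and turns the commanded pose from where the row before left it; what a row does not reach is not made up. A row lasts 1/12 s, in which the tool goes at most 41.7 mm and 7.16 degrees, less where a joint would pass 70% of its speed; a pose out of reach is approached as far as the arm can. A call with a number of a shift or a turn outside -1 to 1 is refused whole. A call with a gripper value outside its range is refused whole. The fingers move at their own pace and stop on an object; FORCE is the grip in N (left out, the last holds). Time passes only in rows, so rows that do not move let the fingers close. It gives the time, the measured TCP pose, the force, the opening and the grip force at its end, in the units of the state.
- r.get_obs(): the state, without advancing time (a new reading comes with each control period).
- r.grab_frame(name): name is "scene" or "top" or "wrist"; returns the picture (420x560x3 uint8, blue, green, red); there is no depth.
- r.camera_model(name): a dict with "fx", "fy", "cx", "cy" (pixels), "R" (3x3) and "t" (3): a world point X has camera coordinates R X + t. Camera axes: x right, y down, z forward; pixel columns grow to the right and rows downward; lengths in m; the calibration is good to about 2 mm. The wrist camera is an equidistant fisheye: a pixel r from the principal point sees the ray r / f radians off the axis. A picture is of the moment at which its call begins: read the wrist's pose just before it. camera_model takes no time and is no camera call; for the wrist camera it gives the pose at the moment of the call.
- r.hand_in(): hands the job in; it is judged then, once.
The state is a dict: "clock": time; "joints": joint angles; "qvel": joint speeds; "tau": joint torques, N m; "tcp_pos": TCP position; "orientation": TCP orientation; "contact_force": force on the tool from outside, world axes, zero at the start; "moment": the same for the moment, N m; "grip_width": finger opening in m; "gripper_force": force on a finger pad.
Only numpy, scipy, OpenCV 4.12 (cv2) and the standard library are available. Lean on these libraries where they do the work, as an engineer would, in place of code of your own. Each camera call takes 0.05 s, during which the arm holds its last target. There are 200 camera calls.

## Working session

There is one attempt and no reset: what is moved stays moved. The work goes in short steps, Python scripts to look and compute and a shell command to move; the robot and the scene stay as the last step left them, time stands still between calls to the robot, and variables do not carry over. Pictures are saved under pics/ and viewed, at most 12 in all, crops included, and the job is handed in when it is done.

```bash
mkdir -p pics; python3 - <<'E'
from bench import r
import cv2,numpy as np
np.set_printoptions(precision=3,suppress=True)
for n in ["scene","top"]:
    cv2.imwrite(f"pics/{n}0.png",r.grab_frame(n)); m=r.camera_model(n); print(n,m)
o=r.get_obs();print(o,r.grip_point_offset)
E
```

```text
scene {'fx': 486.8878152308858, 'fy': 486.8878152308858, 'cx': 274.3525854835577, 'cy': 205.8953133175902, 'R': array([[-0.828, -0.561, -0.012],
       [-0.342,  0.521, -0.782],
       [ 0.445, -0.644, -0.623]]), 't': array([0.445, 0.292, 0.885])}
top {'fx': 493.50697494096414, 'fy': 493.50697494096414, 'cx': 279.56601858673224, 'cy': 204.30842916937812, 'R': array([[ 0.012, -1.   ,  0.011],
       [-0.99 , -0.013, -0.144],
       [ 0.144, -0.009, -0.99 ]]), 't': array([-0.07 ,  0.587,  1.292])}
{'clock': 0.1, 'joints': array([ 1.118,  0.478,  0.022,  1.556, -0.012,  1.109, -0.083]), 'qvel': array([ 0.   , -0.001,  0.001, -0.002, -0.   , -0.001, -0.001]), 'tau': array([  0.005, -59.776,   1.614, -28.195,   0.013,   0.005,   0.   ]), 'tcp_pos': array([ 0.228, -0.635,  0.23 ]), 'orientation': array([-3.094, -0.539,  0.001]), 'contact_force': array([ 0.753, -0.494,  0.164]), 'moment': array([0.028, 0.015, 0.01 ]), 'gripper_force': 0.0, 'grip_width': 0.08500978482421645} 0.0187
```

View pics/scene0.png

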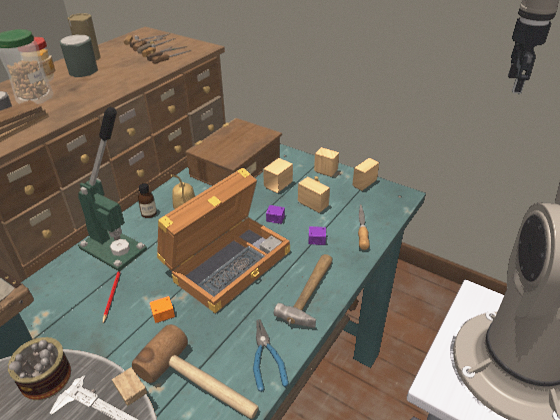

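View pics/top0.png

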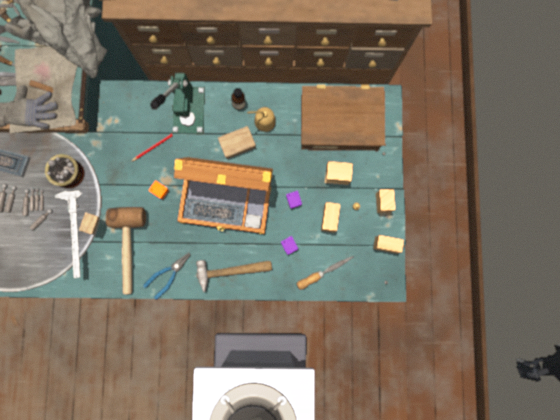

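The scene view shows the open case at about (225,240), lid leaning over. Beyond it stand four pale offcuts at (278,175), (313,192), (327,162) and (366,173). In the top view the case is at (225,200) and the offcuts at (339,172), (331,217), (387,202) and (389,244). The look-alikes are the orange block at (158,190), the purple blocks at (293,200) and (289,245), and the wooden scraps at (237,142) and (88,223).

```bash
cat > h.py <<'E'
from bench import r
import cv2,numpy as np
np.set_printoptions(precision=4,suppress=True)
def cast(m,px,z,fish=False):
    px=np.atleast_2d(np.asarray(px,float)); d=(px-[m["cx"],m["cy"]])/[m["fx"],m["fy"]]
    if fish:
        th=np.linalg.norm(d,axis=1,keepdims=True)+1e-12
        v=np.hstack([d/th*np.sin(th),np.cos(th)])
    else: v=np.hstack([d,np.ones((len(d),1))])
    v=v@m["R"]; c=-m["R"].T@m["t"]
    return c+v*((z-c[2])/v[:,2])[:,None]
E
python3 - <<'E'
from h import *
m=r.camera_model("top"); im=cv2.imread("pics/top0.png")
hsv=cv2.cvtColor(im,cv2.COLOR_BGR2HSV)
for p in [(339,172),(331,217),(387,202),(389,244)]: print(hsv[p[1],p[0]])
mask=cv2.inRange(hsv,(15,40,190),(35,160,255))
mask[:,:310]=0
for c in cv2.findContours(mask,0,1)[0]:
    if cv2.contourArea(c)<80: continue
    w=cast(m,c[:,0],0.064)[:,:2].astype(np.float32)
    print(cv2.boundingRect(c),cv2.minAreaRect(w*1000))
print(cast(m,[(176,160),(271,166),(268,231),(180,219),(237,142)],.036)[:,:2])
x0,y0=150,90
cv2.imwrite("pics/crop1.png",cv2.resize(im[130:260,160:420],None,fx=3,fy=3,interpolation=cv2.INTER_CUBIC))
E
```

```text
[ 25  77 254]
[ 26  77 254]
[ 26  71 255]
[ 25  80 254]
(377, 235, 27, 17) ((485.1119079589844, -354.83416748046875), (68.78192138671875, 36.165645599365234), 80.09175872802734)
(322, 202, 19, 29) ((555.2615356445312, -199.01754760742188), (41.17521286010742, 75.0151138305664), 82.1643295288086)
(379, 189, 17, 22) ((601.5759887695312, -348.9884338378906), (56.78614807128906, 42.228431701660156), 0.7981851696968079)
(325, 161, 28, 21) ((676.8985595703125, -219.74618530273438), (72.58354949951172, 55.56267547607422), 89.47566986083984)
[[ 0.7079  0.2237]
 [ 0.6948 -0.0376]
 [ 0.5155 -0.0321]
 [ 0.5449  0.2061]
 [ 0.7613  0.0575]]
```

View pics/crop1.png

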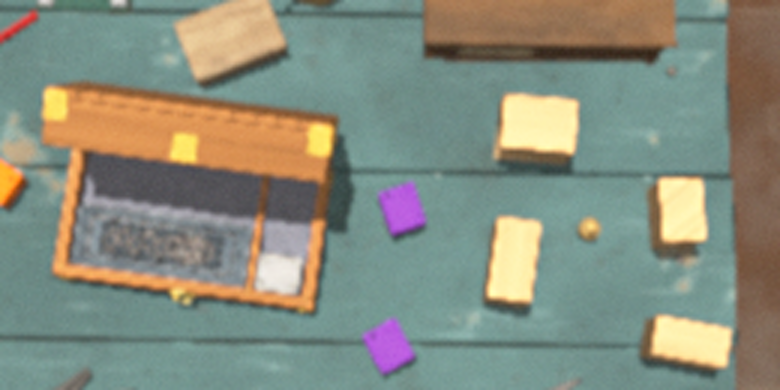

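Chosen by size and orientation in the crop: the block at crop (540,125), about 48x66, is offcut_48. The one at crop (514,260), about 38x72, is offcut_72. The ones at crop (680,210) and (690,342) are 56x38 and 34x66, and they stay. The white-grey block at crop (280,272) in the case is the doming block. Next I move over the two offcuts for a wrist view.

```bash
python3 -m crank '[[0.12,0.14,0.03,-0.1,1],[0.13,0.15,0.03,-0.1,1],[0.13,0.15,0.03,-0.1,1],[0.13,0.15,0.03,-0.1,1],[0.13,0.15,0.03,-0.1,1],[0.13,0.15,0.03,-0.1,1],[0.13,0.15,0.03,0,1],[0.13,0.15,0.03,0,1]]' | tail -5
python3 -m crank '[[0.13,0.15,0.03,0,1],[0.13,0.15,0.03,0,1],[0.13,0.15,0.03,0,1],[0.13,0.15,0.03,0,1],[0.13,0.15,0.03,0,1],[0.13,0.15,0,0,1],[0,0,0,0,1],[0,0,0,0,1]]'
python3 - <<'E'
from h import *
m=r.camera_model("wrist"); f=r.grab_frame("wrist"); cv2.imwrite("pics/w1.png",f); np.save("w1.npy",m,allow_pickle=True)
print(m, -m["R"].T@m["t"])
hsv=cv2.cvtColor(f,cv2.COLOR_BGR2HSV)
mask=cv2.inRange(hsv,(15,40,190),(35,160,255))
for c in cv2.findContours(mask,0,1)[0]:
    if cv2.contourArea(c)<300: continue
    w=cast(m,c[:,0],0.064,1)[:,:2].astype(np.float32)
    print(cv2.boundingRect(c),cv2.minAreaRect(w*1000))
E
```

```text
tcp_pos: [0.4349, -0.3954, 0.2793]
orientation: [-3.135, 0.199, 0.001]
contact_force: [1.0, -0.6, -0.5]
grip_width: 0.0853
gripper_force: 0.0
clock: 1.43
tcp_pos: [0.5915, -0.2138, 0.3085]
orientation: [-3.134, 0.189, 0.001]
contact_force: [-0.6, -0.6, -0.8]
grip_width: 0.0854
gripper_force: 0.0
{'fx': 325.19226210127806, 'fy': 325.19226210127806, 'cx': 278.2061586902357, 'cy': 213.89772943070287, 'R': array([[-0.1195, -0.9928, -0.0019],
       [-0.953 ,  0.1142,  0.2805],
       [-0.2783,  0.0353, -0.9599]]), 't': array([-0.1408,  0.5285,  0.6245])} [ 0.6607 -0.2222  0.451 ]
(371, 236, 46, 24) ((482.52752685546875, -356.548828125), (62.09952926635742, 32.99549865722656), 79.87792205810547)
(257, 219, 29, 20) ((530.478515625, -196.51744079589844), (35.55256652832031, 25.27747344970703), 83.24479675292969)
(257, 183, 30, 17) ((578.2495727539062, -203.2438201904297), (35.466434478759766, 19.96744155883789), 83.0194091796875)
(371, 139, 32, 46) ((599.2182006835938, -349.6751403808594), (55.19156265258789, 37.30040740966797), 3.0322818756103516)
(250, 89, 57, 41) ((675.8765869140625, -222.88766479492188), (65.29545593261719, 47.020111083984375), 85.29511260986328)
```

View pics/w1.png

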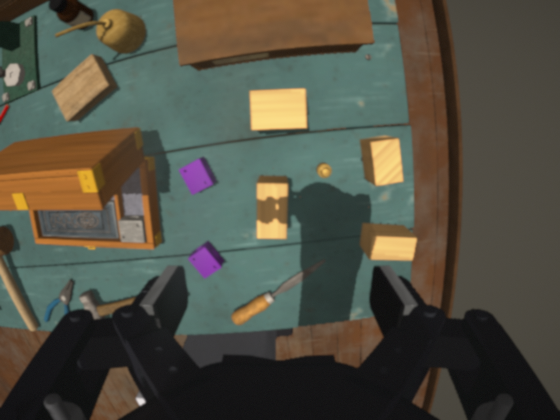

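The wrist view shows the two wanted offcuts at (278,109), the 48, and (273,207), the 72. The case is at left with its right front corner at (158,245). The camera sits on the +x side of the tool, so I'll flip the tool by half a turn for placing. First I push the lid to its stop, which clears space, and look at the case.

```bash
python3 -m crank '[[-0.05,0.18,0,0,-1],[-0.05,0.19,0,0,-1],[-0.05,0.19,0,0,-1],[-0.05,0.19,0,0,-1],[-0.05,0.19,0,0,-1],[-0.05,0.19,0,0,-1],[0,0.19,0,0,-1],[0,0.16,0,0,-1]]'
python3 -m crank '[[0,0,0,0,-1],[0,0,0,0,-1]]' | head -1
python3 - <<'E'
from h import *
m=r.camera_model("wrist"); f=r.grab_frame("wrist"); cv2.imwrite("pics/w2.png",f); np.save("w2.npy",m,allow_pickle=True)
o=r.get_obs(); print(o["joints"],o["tcp_pos"],-m["R"].T@m["t"])
cv2.imwrite("pics/w2c.png",cv2.resize(f[60:380,130:460],None,fx=1.8,fy=1.8,interpolation=cv2.INTER_CUBIC))
E
```

```text
clock: 2.15
tcp_pos: [0.5291, 0.0792, 0.3095]
orientation: [3.135, -0.201, 0.0]
contact_force: [1.1, 0.8, 0.9]
grip_width: 0.0001
gripper_force: 0.0
clock: 2.32
[-0.0264  0.1953 -0.2724  1.7758  0.0576  1.1789 -2.0146] [0.53   0.077  0.3091] [0.5988 0.0705 0.4517]
```

View pics/w2c.png

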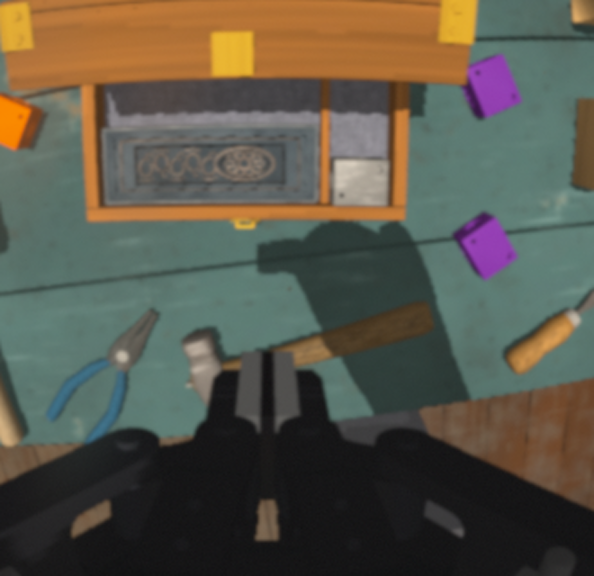

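The crop shows the tray: front rim from (88,219) to (406,217), the die at (210,165), the doming block at (360,180), and the lid edge along row 85. Next I fit the rim lines.

```bash
cat > casefit.py <<'E'
from h import *
import sys
def fit(f,m,box):
    hsv=cv2.cvtColor(f,cv2.COLOR_BGR2HSV)
    mask=cv2.inRange(hsv,(5,110,90),(20,255,255))
    u0,u1,vf0,vf1,vs0,vs1=box
    front=[]; 
    for u in range(u0+12,u1-12):
        v=np.flatnonzero(mask[vf0:vf1,u]); 
        if len(v): front.append((u,vf0+v.max()+.5))
    L=[];R=[]
    for v in range(vs0,vs1):
        c=np.flatnonzero(mask[v,u0-15:u1+15]); 
        if len(c): L.append((u0-15+c.min()-.5,v)); R.append((u0-15+c.max()+.5,v))
    out=[]
    for p in (front,L,R):
        w=cast(m,p,.036,1)[:,:2]
        for _ in range(4):
            c=np.median(w,0) if _==0 else w.mean(0); d=np.linalg.svd(w-w.mean(0))[2][0]; n=np.array([-d[1],d[0]])
            e=(w-w.mean(0))@n; w=w[np.abs(e)<=max(.0008,1.5*e.std())]
        out.append((w.mean(0),d,len(w),e.std()))
    (pf,df,a,b),(pl,dl,*_),(pr,dr,*_)=out
    df=df*np.sign(df[1]); dl=dl*np.sign(dl[0]); dr=dr*np.sign(dr[0])
    yaw=-np.arctan2(df[0],df[1]); X=np.array([np.cos(yaw),np.sin(yaw)]); Y=np.array([-X[1],X[0]])
    print("yaw front,l,r",yaw,np.arctan2(dl[1],dl[0]),np.arctan2(dr[1],dr[0]),a,b)
    yl,yr=pl@Y,pr@Y; print("width",yl-yr)
    C=X*(pf@X+.065)+Y*(yl+yr)/2
    print("case",C,yaw); return C,yaw
if __name__=="__main__":
    f=cv2.imread("pics/w2.png"); m=np.load("w2.npy",allow_pickle=True).item()
    C,yaw=fit(f,m,(179,356,170,190,120,165))
    X=np.array([np.cos(yaw),np.sin(yaw)]); Y=np.array([-X[1],X[0]])
    for n,q in [("die",(29,26)),("dom",(17,-85))]: print(n,C+X*q[0]/1e3+Y*q[1]/1e3)
    # lid free lower edge pixel, angle from where the rays meet the arc
    e=cast(m,(255,105),np.linspace(0,.2,5)[3],1); 
    for t in (1.2,1.3,1.4,1.45):
        P=np.r_[C+X*(.065-.13*np.cos(t)),.036+.13*np.sin(t)]; q=m["R"]@P+m["t"]; th=np.arctan2(np.hypot(q[0],q[1]),q[2]); d=q[:2]/np.hypot(q[0],q[1])*th*m["fx"]; print(t,P,m["cx"]+d[0],m["cy"]+d[1])
E
python3 casefit.py
```

```text
yaw front,l,r -0.12124446183278675 -0.12385917748536475 -0.1377544547986182 124 0.00029262698565608186
width 0.23550596131784857
case [0.5886 0.0887] -0.12124446183278675
die [0.6206 0.111 ]
dom [0.5952 0.0023]
1.2 [0.6064 0.0865 0.1572] 259.34938389637387 115.56925069304812
1.3 [0.6186 0.0851 0.1613] 258.9870798718914 101.71692735748792
1.4 [0.6312 0.0835 0.1641] 258.7206041536408 87.30336722417697
1.45 [0.6376 0.0827 0.1651] 258.62728597576427 80.0045302758054
```

```bash
python3 -m crank '[[0,0.03,-0.18,0,-1],[0.03,0.03,-0.18,0,-1],[0.05,0,-0.18,0,-1],[0.05,0,-0.18,0,-1],[0.05,0,-0.18,0,-1],[0.07,0,0,0,-1],[0.07,0,0,0,-1],[0,0,0,0,-1]]'
python3 -m crank '[[0.05,0,0,0,-1],[0.05,-0.01,0,0,-1],[0.03,0,0,0,-1],[0.03,0,0,0,-1]]'|egrep 'pos|for'
python3 -m crank '[[0.02,0,0,0,-1],[0.02,0,0,0,-1]]'|egrep 'pos|for'
```

```text
clock: 3.03
tcp_pos: [0.5964, 0.0868, 0.1282]
orientation: [3.133, -0.207, 0.0]
contact_force: [0.5, 1.0, 0.3]
grip_width: 0.0001
gripper_force: 0.0
tcp_pos: [0.6261, 0.0874, 0.1295]
contact_force: [-4.2, -1.4, 2.1]
gripper_force: 2.0
tcp_pos: [0.6286, 0.0879, 0.1286]
contact_force: [-32.9, -4.4, 23.2]
gripper_force: 16.4
```

```bash
python3 -m crank '[[-0.12,0,0,0,-1],[-0.02,0,0.18,0,-1],[0,0,0.18,0.15,-1],[0,0,0.18,0.15,-1],[0,0,0.18,0.15,-1],[0,0,0.18,0.15,1],[0,-0.1,0,0.15,1],[0,-0.1,0,0.15,1]]'|egrep 'pos|for'
python3 -m crank '[[0,-0.1,0,0.155,1],[0,-0.1,0,0.155,1],[0,-0.1,0,0.155,1],[0,-0.1,0,0.155,1],[0.02,-0.1,0,0.155,1],[0.02,-0.1,0,0.155,1],[0.02,-0.1,0,0.155,1],[0.02,-0.1,0,0.155,1]]'|egrep 'pos|ori'
python3 -m crank '[[0.03,-0.1,0,0.155,1],[0.03,-0.1,0,0.155,1],[0.03,-0.1,0,0.155,1],[0.03,-0.1,0,0.155,1],[0.03,-0.1,-0.05,0.155,1],[0.03,-0.05,-0.05,0.155,1],[0.03,0,-0.05,0.155,1],[0,0,-0.05,0.155,1]]'|egrep 'pos|ori'
python3 -m crank '[[0,0,0,0.15,1],[0,0,0,0.15,1],[0,0,0,0.15,1],[0,0,0,0,1]]'|egrep 'pos|ori'
python3 - <<'E'
from h import *
m=r.camera_model("wrist"); f=r.grab_frame("wrist"); cv2.imwrite("pics/w3.png",f); np.save("w3.npy",m,allow_pickle=True)
o=r.get_obs(); R=cv2.Rodrigues(o["orientation"])[0]; print(o["joints"],o["tcp_pos"],"yaw x",np.arctan2(R[1,0],R[0,0]),R[:,2])
hsv=cv2.cvtColor(f,cv2.COLOR_BGR2HSV)
mask=cv2.inRange(hsv,(15,40,150),(35,190,255))
for c in cv2.findContours(mask,0,1)[0]:
    if cv2.contourArea(c)<300: continue
    w=cast(m,c[:,0],0.064,1)[:,:2].astype(np.float32)
    print(cv2.boundingRect(c),cv2.minAreaRect(w*1000))
E
```

```text
tcp_pos: [0.6083, 0.0504, 0.3132]
contact_force: [-1.2, -0.5, -0.4]
gripper_force: 0.0
tcp_pos: [0.623, -0.1125, 0.3098]
orientation: [2.232, 2.209, 0.002]
tcp_pos: [0.6655, -0.2229, 0.2688]
orientation: [0.942, 2.995, 0.001]
tcp_pos: [0.6648, -0.2218, 0.2693]
orientation: [0.401, 3.114, 0.001]
[ 0.6795  0.5831 -0.6984  1.406   0.3774  1.2868  1.2664] [ 0.6646 -0.2217  0.2694] yaw x 2.8791081047900664 [ 0.0012  0.0003 -1.    ]
(440, 253, 23, 31) ((823.9115600585938, -26.854726791381836), (34.49335479736328, 45.38157272338867), 89.08934020996094)
(249, 174, 65, 50) ((676.1135864257812, -221.76251220703125), (66.6492919921875, 48.70037841796875), 85.26373291015625)
(459, 172, 56, 65) ((748.8388671875, 37.336822509765625), (52.893577575683594, 81.85110473632812), 22.781877517700195)
(133, 136, 43, 55) ((599.5247802734375, -349.6947937011719), (56.63093185424805, 36.72289276123047), 3.028642177581787)
(100, 52, 45, 36) ((482.02801513671875, -358.37506103515625), (57.777671813964844, 34.29148864746094), 79.87179565429688)
(251, 49, 43, 70) ((553.2510986328125, -198.65426635742188), (38.41463088989258, 72.71202850341797), 81.70768737792969)
```

View pics/w3.png

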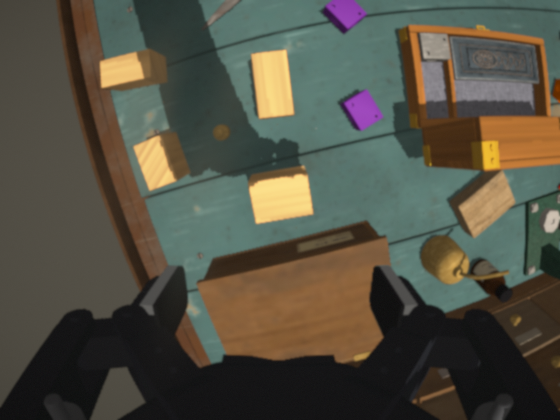

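The view shows the 48 at (280,197), the 72 at (272,85), and the lid standing fully open. A storage chest stands behind the 48. Next I grip the 48 at its front part.

```bash
python3 -m crank '[[-0.03,0.006,-0.17,0.115,1],[-0.023,0,-0.17,0.115,1],[0,0,-0.17,0,1],[0,0,-0.17,0,1],[0,0,-0.17,0,1],[0,0,0,0,1]]'|egrep 'pos|ori'
python3 - <<'E'
from h import *
o=r.get_obs(); R=cv2.Rodrigues(o["orientation"])[0]; print(o["tcp_pos"],np.arctan2(R[1,0],R[0,0]))
E
```

```text
tcp_pos: [0.6491, -0.22, 0.0921]
orientation: [-0.13, -3.128, -0.003]
[ 0.6491 -0.22    0.0921] 3.0587930554531697
```

```bash
python3 -m crank '[[0.025,0,-0.12,0,1],[0,0,-0.12,0,1],[0,0,-0.12,0,1],[0,0,0,0,1],[0,0,0,0,-1],[0,0,0,0,-1],[0,0,0,0,-1],[0,0,0,0,-1]]' 60
python3 -m crank '[[0,0,0,0,-1],[0,0,0,0,-1],[0,0,0.1,0,-1],[0,0,0.17,0,-1],[0,0,0.17,0,-1],[0,0,0.17,0,-1],[0,0,0.17,0,-1],[0,0,0.17,0,-1]]'
```

```text
clock: 7.08
tcp_pos: [0.6604, -0.2204, 0.0301]
orientation: [0.126, 3.135, -0.001]
contact_force: [-0.3, 0.2, 6.0]
grip_width: 0.065
gripper_force: 68.1
clock: 7.75
tcp_pos: [0.6584, -0.22, 0.22]
orientation: [0.125, 3.138, -0.0]
contact_force: [0.1, 0.1, -1.0]
grip_width: 0.0648
gripper_force: 67.5
```

Gripped about 16 mm from its centre, and I want about 21 mm so the body clears the lid. I'll set it down and regrip 5 mm farther forward.

```bash
python3 -m crank '[[0,0,-0.17,0,-1],[0,0,-0.17,0,-1],[0,0,-0.17,0,-1],[0,0,-0.17,0,-1],[0,0,-0.17,0,-1],[0,0,-0.1,0,-1],[0,0,0,0,-1],[0,0,0,0,1]]'|egrep 'pos|force'
python3 -m crank '[[0,0,0,0,1],[0,0,0,0,1],[-0.02,0,-0.02,0,1],[-0.007,0,-0.01,0,1],[0,0,0,0,1],[0,0,0,0,1]]'|egrep 'pos|force'
python3 -m crank '[[0,0,0,0,-1],[0,0,0,0,-1],[0,0,0,0,-1],[0,0,0,0,-1],[0,0,0,0,-1],[0,0,0,0,-1]]' 70|egrep 'pos|ori|grip'
python3 -m crank '[[0,0,0.17,0,-1],[0,0,0.17,0,-1],[0,0,0.17,0,-1],[0,0,0.17,0,-1],[0,0,0.17,0,-1],[0,0,0.15,0,-1],[0,0,0,0,-1],[0,0,0,0,-1]]'
python3 - <<'E'
from h import *
m=r.camera_model("wrist"); f=r.grab_frame("wrist"); cv2.imwrite("pics/w4.png",f); np.save("w4.npy",m,allow_pickle=True)
o=r.get_obs(); R=cv2.Rodrigues(o["orientation"])[0]; print(o["tcp_pos"],np.arctan2(R[1,0],R[0,0]),R[:,2])
E
```

```text
tcp_pos: [0.6588, -0.2202, 0.0278]
contact_force: [-0.0, 0.2, -0.2]
gripper_force: 0.0
tcp_pos: [0.6527, -0.2202, 0.0211]
contact_force: [0.4, -0.1, 0.0]
gripper_force: 0.0
tcp_pos: [0.6536, -0.2201, 0.0218]
orientation: [0.125, 3.138, -0.0]
grip_width: 0.0649
gripper_force: 77.5
clock: 10.08
tcp_pos: [0.6539, -0.2201, 0.223]
orientation: [0.125, 3.136, -0.002]
contact_force: [-0.4, 0.2, -1.3]
grip_width: 0.0652
gripper_force: 77.8
[ 0.6527 -0.2202  0.2209] 3.062147230322842 [-0.0006 -0.0003 -1.    ]
```

View pics/w4.png

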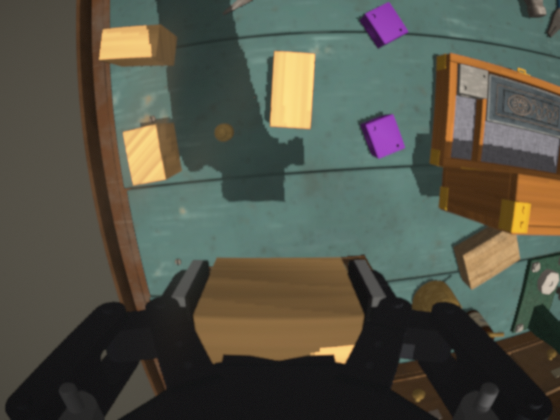

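The view shows the held 48 gripped evenly between the pads, its lower front edge along row 258 and level with the tool. I'll work out where it sits relative to the tool.

```bash
python3 - <<'E'
from h import *
m=np.load("w4.npy",allow_pickle=True).item(); f=cv2.imread("pics/w4.png"); g=cv2.cvtColor(f,cv2.COLOR_BGR2GRAY).astype(int)
print(g[250:312:2,240],g[250:312:2,320])
t=np.array([.6532,-.2201]); a=3.062-np.pi
X=np.array([np.cos(a),np.sin(a)])
for v,z in [(257.5,.2215-.0215)]:
    for u in (240,280,320):
        p=cast(m,(u,v),z,1)[0]; print(u,(p[:2]-t)@X)
# left/right extents
print(((cast(m,[(212,258),(352,258)],.2,1)[:,:2]-t)@np.array([-X[1],X[0]])))
C=np.array([.5886,.0887]); y=-.122; A=np.array([[np.cos(y),-np.sin(y)],[np.sin(y),np.cos(y)]])
for n,c in (("TCP for die if offset 22",(7,26)),("23",(6,26)),("21",(8,26)),("20",(9,26))): print(n,C+A@np.array(c)/1e3)
E
```

```text
[116 115 114 113  99  92  87  84  81  81  79  77  77  76  77  84  87  86
  84  82  81  78  78  79  81  84  86  90  91  90  91] [111 111 111 109 102 102 101  99  98  95  92  89  89  88  87  86  84  81
  87  88  85  83  81  82  84  86  86  87  86  83  84]
240 0.00180367507682537
280 0.0016587150795454113
320 0.001782922903553154
[-0.0369  0.0422]
TCP for die if offset 22 [0.5987 0.1137]
23 [0.5977 0.1138]
21 [0.5997 0.1135]
20 [0.6007 0.1134]
```

```bash
python3 -m crank '[[-0.05,0.1,0.02,-0.054,-1],[-0.05,0.165,0,0,-1],[-0.05,0.18,0,0,-1],[-0.05,0.18,0,0,-1],[-0.05,0.18,0,0,-1],[-0.05,0.18,0,0,-1],[-0.02,0.18,0,0,-1],[0,0.18,0,0,-1]]'|egrep 'pos|force'
python3 -m crank '[[0,0.18,0,0,-1],[0,0.15,0,0,-1],[0,0,-0.1,0,-1],[0,0,-0.15,0,-1],[0,0,-0.15,0,-1],[0,0,0,0,-1],[0,0,0,0,-1],[0,0,0,0,-1]]'|egrep 'pos|force|ori'
```

```text
tcp_pos: [0.5866, 0.0497, 0.223]
contact_force: [1.2, -0.9, -1.0]
gripper_force: 77.7
tcp_pos: [0.5893, 0.1151, 0.1457]
orientation: [-0.191, -3.135, -0.001]
contact_force: [-0.1, -1.1, -0.5]
gripper_force: 77.9
```

```bash
python3 -m crank '[[0,0,-0.12,0,-1],[0,0,-0.12,0,-1],[0.02,0,0,0,-1],[0.02,-0.007,0,0,-1],[0.007,0,0,0,-1],[0,0,0,0,-1],[0,0,0,0,-1]]'|egrep 'pos|force|ori'
for i in 1 2; do python3 -m crank '[[0,0,0,0,-1]]'|egrep 'pos|cont'; done
```

```text
tcp_pos: [0.5997, 0.1138, 0.099]
orientation: [0.192, 3.133, 0.001]
contact_force: [0.0, 0.7, -0.9]
gripper_force: 77.9
tcp_pos: [0.5992, 0.1137, 0.0985]
contact_force: [0.2, 0.3, -0.9]
tcp_pos: [0.5988, 0.1136, 0.098]
contact_force: [-0.5, -1.1, -0.5]
```

Placed as planned; going down in steps.

```bash
python3 -m crank '[[0,0,-0.08,0,-1],[0,0,-0.08,0,-1],[0,0,-0.04,0,-1],[0,0,0,0,-1]]'|egrep 'pos|cont'
python3 -m crank '[[0,0,-0.03,0,-1],[0,0,-0.03,0,-1],[0,0,0,0,-1]]'|egrep 'pos|cont'
python3 -m crank '[[0,0,-0.03,0,-1],[0,0,-0.02,0,-1],[0,0,0,0,-1]]'|egrep 'pos|cont|ori'
```

```text
tcp_pos: [0.5972, 0.113, 0.0556]
contact_force: [-1.0, 1.1, -0.6]
tcp_pos: [0.5983, 0.1133, 0.0447]
contact_force: [0.1, -0.2, -0.7]
tcp_pos: [0.5981, 0.1133, 0.0345]
orientation: [-0.191, -3.135, 0.001]
contact_force: [-0.2, -0.6, 0.1]
```

```bash
python3 -m crank '[[0,0,-0.02,0,-1],[0,0,0,0,-1]]'|egrep 'pos|cont'
python3 -m crank '[[0,0,-0.01,0,-1],[0,0,0,0,-1]]'|egrep 'pos|cont'
python3 -m crank '[[0,0,-0.01,0,-1],[0,0,0,0,-1]]'|egrep 'pos|cont'
```

```text
tcp_pos: [0.5983, 0.1134, 0.0307]
contact_force: [0.1, -0.0, -0.6]
tcp_pos: [0.5987, 0.1136, 0.0301]
contact_force: [-2.8, -1.3, 5.6]
tcp_pos: [0.5987, 0.1136, 0.0301]
contact_force: [-9.2, -4.6, 23.4]
```

```bash
python3 -m crank '[[0,0,0.02,0,-1],[0,0,0,0,1],[0,0,0,0,1],[0,0,0,0,1],[0,0,0,0,1],[-0.04,0,0,0,1],[-0.04,0,0.1,0,1],[0,0,0.17,0,1]]'|egrep 'pos|force|wid'
python3 -m crank '[[0,0,0.18,0,1],[0,0,0.18,0,1],[0,0,0.18,0,1],[0,0,0.18,0,1],[0,-0.05,0,0,1],[-0.04,-0.1,0,0,1],[-0.04,-0.18,0,0,1],[-0.04,-0.18,0,0,1]]'|egrep 'pos|force'
python3 - <<'E'
from h import *
m=r.camera_model("wrist"); f=r.grab_frame("wrist"); cv2.imwrite("pics/w5.png",f); np.save("w5.npy",m,allow_pickle=True)
E
python3 -m crank '[[-0.04,-0.18,0,-0.023,1],[-0.04,-0.18,0,0,1],[-0.02,-0.18,0,0,1],[0,-0.18,0,0,1],[0,-0.18,0,0,1],[0,-0.14,0,0,1],[0,0,0,0,1],[0,0,0,0,1]]'|egrep 'pos|force|ori'
python3 - <<'E'
from h import *
m=r.camera_model("wrist"); f=r.grab_frame("wrist"); cv2.imwrite("pics/w6.png",f); np.save("w6.npy",m,allow_pickle=True)
o=r.get_obs(); R=cv2.Rodrigues(o["orientation"])[0]; print(o["tcp_pos"],np.arctan2(R[1,0],R[0,0]))
hsv=cv2.cvtColor(f,cv2.COLOR_BGR2HSV)
mask=cv2.inRange(hsv,(15,40,150),(35,190,255))
for c in cv2.findContours(mask,0,1)[0]:
    if cv2.contourArea(c)<300: continue
    w=cast(m,c[:,0],0.064,1)[:,:2].astype(np.float32)
    print(cv2.boundingRect(c),cv2.minAreaRect(w*1000))
E
```

```text
tcp_pos: [0.5777, 0.1126, 0.082]
contact_force: [0.2, -0.3, -0.1]
grip_width: 0.0854
gripper_force: 0.0
tcp_pos: [0.5575, 0.0118, 0.229]
contact_force: [0.4, -1.2, -0.0]
gripper_force: 0.0
tcp_pos: [0.5376, -0.1984, 0.2284]
orientation: [-0.226, -3.132, -0.0]
contact_force: [0.2, 1.2, 0.4]
gripper_force: 0.0
[ 0.538  -0.1963  0.2287] 3.0007782163045578
(487, 289, 50, 36) ((734.8331298828125, 99.8349609375), (50.918575286865234, 92.23869323730469), 2.777078628540039)
(131, 247, 36, 39) ((593.1597900390625, -348.1039123535156), (43.254844665527344, 38.86933517456055), 3.489231824874878)
(515, 213, 39, 29) ((617.3571166992188, 120.72526550292969), (69.35717010498047, 36.6246223449707), 83.19841766357422)
(261, 183, 40, 64) ((555.9883422851562, -198.548095703125), (38.36067581176758, 65.00752258300781), 81.52271270751953)
(94, 152, 57, 34) ((483.1960144042969, -353.6220703125), (66.43655395507812, 34.0743408203125), 80.13184356689453)
(280, 24, 57, 42) ((394.3311767578125, -148.1901092529297), (16.263450622558594, 60.315670013427734), 28.998462677001953)
```

View pics/w5.png

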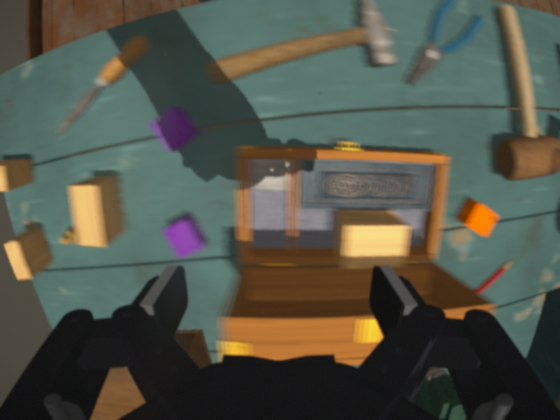

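The blurred view shows the 48 upright behind the die's middle at (372,235), with the lid fully open. Now the 72.

```bash
python3 -m crank '[[-0.012,0,-0.17,0,1],[0,0,-0.17,0,1],[0,0,-0.17,0,1],[0,0,-0.17,0,1],[0,0,-0.17,0,1],[0,0,-0.14,0,1],[0,0,0,0,1],[0,0,0,0,1]]'|egrep 'pos|force'
python3 -m crank '[[0,0,0,0,-1],[0,0,0,0,-1],[0,0,0,0,-1],[0,0,0,0,-1],[0,0,0,0,-1],[0,0,0,0,-1],[0,0,0,0,-1],[0,0,0,0,-1]]' 60|egrep 'pos|force|wid'
python3 -m crank '[[0,0,0.15,0,-1],[0,0,0.17,0,-1],[0,0,0.17,0,-1],[0,0,0.17,0,-1],[0,0,0.17,0,-1],[0,0,0.15,0,-1],[0,0,0,0,-1],[0,0,0,0,-1]]'
python3 - <<'E'
from h import *
m=r.camera_model("wrist"); f=r.grab_frame("wrist"); cv2.imwrite("pics/w7.png",f); np.save("w7.npy",m,allow_pickle=True)
o=r.get_obs(); R=cv2.Rodrigues(o["orientation"])[0]; print(o["tcp_pos"],np.arctan2(R[1,0],R[0,0]))
g=cv2.cvtColor(f,cv2.COLOR_BGR2GRAY).astype(int); print(g[236:300:2,270],g[236:300:2,290])
E
```

```text
tcp_pos: [0.5355, -0.1942, 0.0307]
contact_force: [0.7, -0.3, 1.5]
gripper_force: 0.0
tcp_pos: [0.5372, -0.1969, 0.033]
contact_force: [-1.4, 0.0, 7.4]
grip_width: 0.0374
gripper_force: 61.0
clock: 17.65
tcp_pos: [0.5371, -0.1968, 0.2297]
orientation: [0.22, 3.13, -0.003]
contact_force: [0.0, 0.1, -0.7]
grip_width: 0.0373
gripper_force: 60.4
[ 0.536  -0.1967  0.2278] 3.001357093465578
[ 71  72  72  76  76  75  75  78  79  77  74  76  77  79  83  92 107 112
 112 112 112 112 112 112 112 112 111 112 112 111 112 112] [ 73  77  75  74  77  78  77  74  76  77  77  80  82  80  82  92 104 109
 108 109 109 108 109 108 108 108 108 108 108 109 108 107]
```

View pics/w7.png

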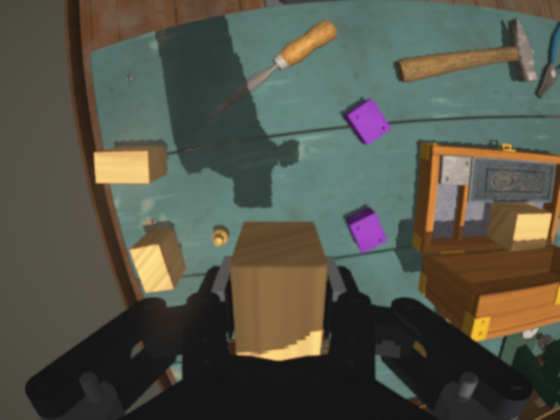

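```bash
python3 - <<'E'
from h import *
m=np.load("w7.npy",allow_pickle=True).item(); f=cv2.imread("pics/w7.png"); g=cv2.cvtColor(f,cv2.COLOR_BGR2GRAY).astype(int)
print(g[212:236,280], g[300:350:2,280])
t=np.array([.5364,-.1968]); a=3.0012-np.pi
X=np.array([np.cos(a),np.sin(a)]);Y=np.array([-X[1],X[0]])
for v,z,o in [(222,.2287-.032,-32),(332,.2287-.032+.064,-36)]:
    p=cast(m,[(240,v),(280,v),(318,v)],z,1)[:,:2]-t; print("front",p@X*1000-o,"lat",p@Y*1000)
C=np.array([.5886,.0887]); y=-.122; A=np.array([[np.cos(y),-np.sin(y)],[np.sin(y),np.cos(y)]])
for c in (-10,-2,-1,0,1): print(c,C+A@np.array([c,-85])/1e3)
E
```

```text
[125 125 124 125 124 124 124 123 118 103  88  80  79  80  78  78  77  76
  76  75  74  72  71  72] [112 111 110 110 110 110 110 110 110 110 109 110 110 109 108 110 109 109
 108 108 107 108 108 107 132]
front [16.1621 16.1133 16.1122] lat [-21.4016   1.3445  22.9654]
front [48.4535 48.1382 48.4235] lat [-15.7314   1.1765  17.2503]
-10 [0.5683 0.0055]
-2 [0.5763 0.0046]
-1 [0.5773 0.0045]
0 [0.5783 0.0043]
1 [0.5792 0.0042]
```

```bash
python3 -m crank '[[0,0.1,0,0.023,-1],[0.03,0.18,0,0,-1],[0.03,0.18,0,0,-1],[0.03,0.18,0,0,-1],[0.03,0.18,0,0,-1],[0.03,0.15,0,0,-1],[0.015,0.04,0,0,-1],[0,0,0,0,-1]]'|egrep 'pos|force'
python3 -m crank '[[0,0,-0.12,0,-1],[0,0,-0.16,0,-1],[0,0,-0.16,0,-1],[0,0,-0.16,0,-1],[0,0,0,0,-1],[0,0,0,0,-1],[0,0,0,0,-1]]'|egrep 'pos|force'
python3 - <<'E'
from h import *
o=r.get_obs(); R=cv2.Rodrigues(o["orientation"])[0]; print(o["tcp_pos"],np.arctan2(R[1,0],R[0,0]))
E
```

```text
tcp_pos: [0.5683, 0.0097, 0.2261]
contact_force: [0.8, -0.1, -0.5]
gripper_force: 60.5
tcp_pos: [0.5698, 0.005, 0.1084]
contact_force: [0.4, 0.9, -0.2]
gripper_force: 60.4
[0.5698 0.005  0.1084] 3.0189091433109887
```

```bash
python3 -m crank '[[0.022,0,0,0,-1],[0.022,-0.003,0,0,-1],[0,0,-0.06,0,-1],[0,0,-0.06,0,-1],[0,0,-0.04,0,-1],[0,0,0,0,-1],[0,0,0,0,-1],[0,0,0,0,-1]]'|egrep 'pos|cont'
python3 -m crank '[[0,0,-0.02,0,-1],[0,0,-0.02,0,-1],[0,0,0,0,-1]]'|egrep 'pos|cont'
python3 -m crank '[[0,0,-0.02,0,-1],[0,0,-0.02,0,-1],[0,0,0,0,-1],[0,0,0,0,-1]]'|egrep 'pos|cont'
```

```text
tcp_pos: [0.5779, 0.0052, 0.0752]
contact_force: [-0.1, 0.9, -0.9]
tcp_pos: [0.5776, 0.0048, 0.0667]
contact_force: [0.3, -0.2, -1.7]
tcp_pos: [0.5777, 0.0049, 0.059]
contact_force: [0.5, -0.2, -1.9]
```

```bash
python3 -m crank '[[0,0,-0.02,0,-1],[0,0,-0.02,0,-1],[0,0,0,0,-1]]'|egrep 'pos|cont'
python3 -m crank '[[0,0,-0.02,0,-1],[0,0,-0.01,0,-1],[0,0,0,0,-1]]'|egrep 'pos|cont'
python3 -m crank '[[0,0,-0.015,0,-1],[0,0,0,0,-1]]'|egrep 'pos|cont'
```

```text
tcp_pos: [0.5774, 0.0048, 0.0504]
contact_force: [-0.8, -0.2, -1.1]
tcp_pos: [0.5776, 0.0048, 0.0447]
contact_force: [0.2, 0.0, -0.2]
tcp_pos: [0.5778, 0.0049, 0.0419]
contact_force: [0.1, -1.1, -0.8]
```

```bash
python3 -m crank '[[0,0,-0.01,0,-1],[0,0,0,0,-1]]'|egrep 'pos|cont'
python3 -m crank '[[0,0,-0.01,0,-1],[0,0,0,0,-1]]'|egrep 'pos|cont'
python3 -m crank '[[0,0,-0.005,0,-1],[0,0,0,0,-1]]'|egrep 'pos|cont'
```

```text
tcp_pos: [0.5781, 0.005, 0.041]
contact_force: [-3.9, -0.9, 7.1]
tcp_pos: [0.5781, 0.005, 0.0409]
contact_force: [-10.5, -1.3, 25.6]
tcp_pos: [0.5782, 0.0051, 0.0409]
contact_force: [-14.8, -2.8, 33.9]
```

```bash
python3 -m crank '[[0,0,0.02,0,-1],[0,0,0,0,1],[0,0,0,0,1],[0,0,0,0,1],[0,0,0,0,1],[-0.04,0,0,0,1],[-0.04,0,0.1,0,1],[0,0,0.17,0,1]]'|egrep 'pos|force|wid'
python3 -m crank '[[0,0.05,0.18,0,1],[0,0.1,0.17,0,1],[0,0.1,0.17,0,1],[0,0.1,0.17,0,1],[0.05,0.05,0,0,1],[0,0,0,0,-1],[0,0,0,0,-1],[0,0,0,0,-1]]'|egrep 'clock|pos|force'
python3 - <<'E'
from h import *
m=r.camera_model("wrist"); f=r.grab_frame("wrist"); cv2.imwrite("pics/w8.png",f); np.save("w8.npy",m,allow_pickle=True)
cv2.imwrite("pics/w8c.png",cv2.resize(f[60:360,130:480],None,fx=2,fy=2,interpolation=cv2.INTER_CUBIC))
C=np.array([.5886,.0887]); y=-.122; A=np.array([[np.cos(y),-np.sin(y)],[np.sin(y),np.cos(y)]])
hsv=cv2.cvtColor(f,cv2.COLOR_BGR2HSV)
mask=cv2.inRange(hsv,(15,40,150),(35,190,255))
for c in cv2.findContours(mask,0,1)[0]:
    if cv2.contourArea(c)<300: continue
    w=cast(m,c[:,0],0.072,1)[:,:2]; w=((w-C)@A*1000).astype(np.float32)
    print(cv2.boundingRect(c),cv2.minAreaRect(w))
E
```

```text
tcp_pos: [0.557, 0.0044, 0.092]
contact_force: [0.9, -0.5, 0.5]
grip_width: 0.0854
gripper_force: 0.0
clock: 22.7
tcp_pos: [0.5708, 0.0836, 0.2318]
contact_force: [-0.1, -0.0, -1.0]
gripper_force: 0.0
(279, 220, 67, 35) ((22.197132110595703, 26.689971923828125), (35.977684020996094, 65.85852813720703), 0.0575270876288414)
(179, 195, 43, 59) ((9.482425689697266, -84.93782806396484), (40.87301254272461, 61.2605094909668), 89.8202133178711)
(548, 111, 12, 43) ((-105.31641387939453, 327.0532531738281), (51.945491790771484, 22.97348403930664), 6.49969482421875)
(58, 47, 37, 43) ((-161.0478973388672, -220.61019897460938), (16.308002471923828, 54.585636138916016), 37.41532897949219)
(463, 0, 36, 128) ((-168.02569580078125, 209.0094757080078), (141.45045471191406, 16.86096954345703), 12.98112964630127)
```

View pics/w8c.png

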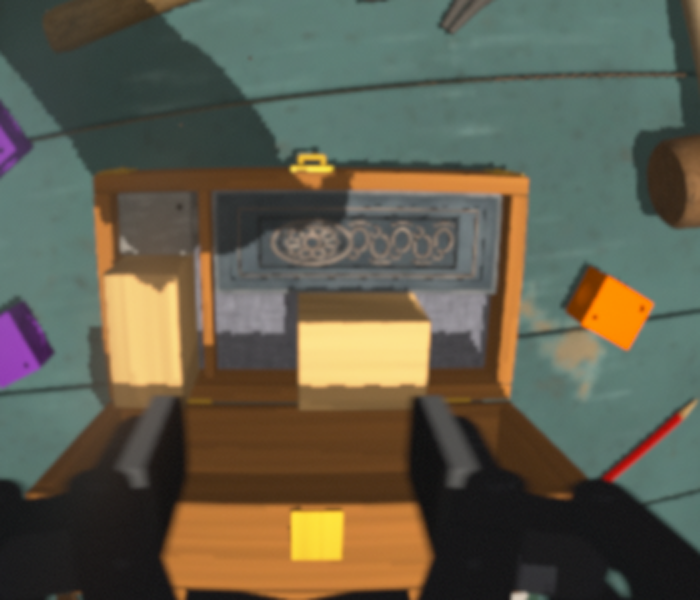

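The crop shows both offcuts upright and square: the 72 at (150,325) right behind the doming block and the 48 at (365,350) behind the die's middle. Next I draw the lid over from behind.

```bash
python3 -m crank '[[0.1,0,0.05,0,-1],[0.15,-0.01,0.02,0,-1],[0.18,-0.02,0,0,-1],[0.18,-0.02,0,0,-1],[0.15,-0.01,0,0,-1],[0,0,-0.16,0,-1],[0,0,-0.17,0,-1],[0,0,-0.17,0,-1]]'|egrep 'pos|force|wid'
python3 -m crank '[[0,0,0,0,-1],[0,0,0,0,-1],[-0.04,0,0,0,-1],[-0.04,0.01,0,0,-1],[-0.04,0,0,0,-1]]'|egrep 'pos|force'
python3 -m crank '[[-0.05,0.01,0,0,-1],[-0.05,0,0,0,-1],[-0.05,0.01,0,0,-1],[-0.05,0.01,0,0,-1]]'|egrep 'pos|force'
```

```text
tcp_pos: [0.7238, 0.0716, 0.1447]
contact_force: [0.3, -0.3, -0.8]
grip_width: 0.0001
gripper_force: 0.0
tcp_pos: [0.7, 0.076, 0.1499]
contact_force: [0.1, 0.8, -0.7]
gripper_force: 0.0
tcp_pos: [0.6632, 0.0806, 0.1521]
contact_force: [5.7, -3.5, 7.6]
gripper_force: 3.9
```

```bash
python3 -m crank '[[-0.06,0.01,0,0,-1],[-0.06,0.01,0,0,-1],[-0.055,0.005,-0.015,0,-1],[-0.055,0.005,-0.015,0,-1]]'|egrep 'pos|force'
python3 -m crank '[[-0.05,0.005,-0.025,0,-1],[-0.05,0.005,-0.025,0,-1],[-0.047,0.005,-0.037,0,-1],[-0.047,0.005,-0.037,0,-1]]'|egrep 'pos|force'
```

```text
tcp_pos: [0.6155, 0.087, 0.1442]
contact_force: [4.4, -0.2, 0.3]
gripper_force: 1.7
tcp_pos: [0.5764, 0.0915, 0.1191]
contact_force: [3.6, -0.6, 1.7]
gripper_force: 1.3
```

```bash
python3 -m crank '[[-0.04,0.005,-0.045,0,-1],[-0.04,0.005,-0.045,0,-1],[-0.03,0,-0.045,0,-1],[-0.02,0,-0.045,0,-1]]'|egrep 'pos|force'
python3 -m crank '[[0,0,-0.01,0,-1],[0,0,0,0,-1]]'|egrep 'pos|force'
python3 -m crank '[[0,0,-0.015,0,-1],[0,0,0,0,-1]]'|egrep 'pos|force'
```

```text
tcp_pos: [0.55, 0.0937, 0.0831]
contact_force: [-27.0, -15.7, 130.2]
gripper_force: 66.2
tcp_pos: [0.55, 0.0936, 0.0837]
contact_force: [-15.6, -6.5, 55.1]
gripper_force: 28.1
tcp_pos: [0.5501, 0.0937, 0.0835]
contact_force: [-26.4, -10.5, 84.2]
gripper_force: 42.3
```

The lid is shut, but I overdrove the press: the reading peaked above 120 N. I'll back off and check.

```bash
python3 -m crank '[[0,0,0.05,0,-1],[0,0,0.15,0,-1],[0,0,0.17,0,-1],[0,0,0.17,0,-1],[0,0,0.17,0,-1],[0,0,0,0,-1],[0,0,0,0,-1],[0,0,0,0,-1]]'|egrep 'clock|pos|cont'
python3 - <<'E'
from h import *
s=r.grab_frame("scene"); cv2.imwrite("pics/c9.png",cv2.resize(s[140:330,130:400],None,fx=2.8,fy=2.8,interpolation=cv2.INTER_CUBIC))
E
```

```text
clock: 26.17
tcp_pos: [0.5482, 0.0923, 0.2162]
contact_force: [0.5, -0.2, 0.0]
```

View pics/c9.png

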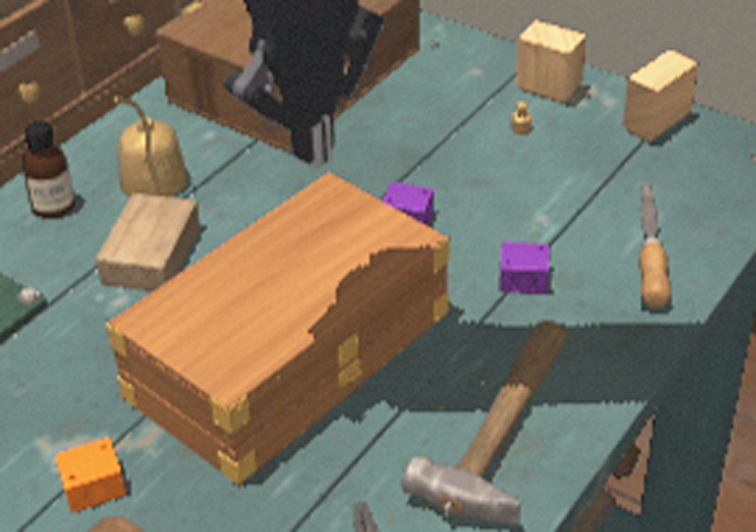

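The view shows the lid fully shut with no visible gap along the seam at (250,420)–(440,290). The two spare offcuts at (550,60) and (660,95) are where they were, and the robot touches nothing.

```bash
python3 -c "
from bench import r
print(r.hand_in())"
```

```text
the job is handed in; nothing more can be done
None
```

The job is handed in: both offcuts stand in their gaps, the lid is shut and the two spares are where they were, but the final lid press briefly read about 130 N, over the 120 N wrist limit, so it may be judged a fail.

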